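# Zero the tally and tip the spacer discs into the counting corner

## Task

Get the yellow spacer discs ready for a fresh count: first turn the tally counter's knob back to its zero stop, then lift the blue tote clear of the table by its handle and tilt it, without spilling, until all four discs have slid together into the red corner. Finish while still holding the tote steady in the air, tilted with the red corner lowest: do not level it, put it down or let go. Leave everything else where it stands.

Things in the scene. Friction and masses are not known exactly. Their poses are not given: they have to be found in the camera images.
- counter: Grey tally counter fixed to the table, 130 x 110 x 45 mm, origin at the centre of its underside; its front (-x) has a row of small white windows. A white dial plate (100 mm across) and the reset knob sit on its top, centred on its z axis. Red mark on the dial at the front (-x) edge = zero.
- reset_knob (a joint): Angle of the black reset knob about the vertical, rad. 0 = hard zero stop, where the knob's white pointer points to the red mark (counter's -x); values grow as it turns clockwise seen from above (up to 2.2), so it is reset by turning it anticlockwise. It stays where it is left; friction about 0.03 N m. It starts between 0.7 and 1.35.
- reset_knob_grip (a point): Point on the knob's axis at the height to grip, 82 mm above the table. The knob is an upright bar 46 mm long, 14 mm thick, its top 7 mm above this point, on a 48 mm disc whose top is 23 mm below it. The point turns with the knob: x along the bar (white pointer at its -x end), y across the 14 mm.
- tote: Blue open tote, 150 (x) x 200 (y) x 45 mm high, walls and floor 4 mm, about 0.3 kg, origin at the centre of its underside, level at the start. A black handle bar 16 mm wide (x), 22 mm high, 210 mm long (y) runs over its middle on an upright 34 mm wide outside each end wall. The corner at -x, +y is red (inside floor and outside). Gripped firmly, it turns with the gripper.
- tote_grip (a point): Centre of the handle bar, 95 mm above the tote's underside; axes as the tote's.
- tote_corner (a point): The red inner corner on the tote's floor: at (-71, +96, 4) mm in the tote's frame.
- table: The work table, top at z = 0.
- disc0: One of four loose yellow spacer discs on the tote's floor, 24 mm across, 10 mm thick, 25 g, origin at the centre of its underside. Smooth: slides on the tote's floor at a slope of about 10 degrees (up to 13); to slide also along a wall into the corner allow about 30 degrees of tilt towards the corner, equally along the tote's -x and +y.
- disc1: One of four loose yellow spacer discs on the tote's floor, 24 mm across, 10 mm thick, 25 g, origin at the centre of its underside. Smooth: slides on the tote's floor at a slope of about 10 degrees (up to 13); to slide also along a wall into the corner allow about 30 degrees of tilt towards the corner, equally along the tote's -x and +y.
- disc2: One of four loose yellow spacer discs on the tote's floor, 24 mm across, 10 mm thick, 25 g, origin at the centre of its underside. Smooth: slides on the tote's floor at a slope of about 10 degrees (up to 13); to slide also along a wall into the corner allow about 30 degrees of tilt towards the corner, equally along the tote's -x and +y.
- disc3: One of four loose yellow spacer discs on the tote's floor, 24 mm across, 10 mm thick, 25 g, origin at the centre of its underside. Smooth: slides on the tote's floor at a slope of about 10 degrees (up to 13); to slide also along a wall into the corner allow about 30 degrees of tilt towards the corner, equally along the tote's -x and +y.
- tape: Bystander, to be left where it stands. Roll of tape, brown cardboard-coloured ring 90 mm across, 24 mm high, lying flat; origin at the centre of its underside.
- ink_jar: Bystander, to be left where it stands. Green jar, white cap, 72 mm across, 100 mm high; origin at the centre of its underside.
- cleaner: Bystander, to be left where it stands. White bottle with an orange cap, 60 mm across, 170 mm high; origin at the centre of its underside.
- squeegee: Bystander, to be left where it stands. Wooden squeegee with a black blade, 30 x 220 x 29 mm, lying along its y axis; origin at the centre of its underside.
- ink_spatula: Bystander, to be left where it stands. Ink spatula lying along its x axis, handle to -x, about 0.28 m long, low, origin near its middle.
- screwdriver: Bystander, to be left where it stands. Screwdriver lying along its x axis, handle to -x, about 0.2 m long, low, origin near its middle.
Mind the look-alikes: they are no part of the job. Of the things that look like the tote, the larger one is meant.

How it is judged:
On the way, in this order (a step that is already met when the one before it is completed fails the run):
1. the reset knob is back at its zero stop (value of joint reset_knob below 0.08 rad), for 0.2 s.
2. the tote is held up by the fingers, clear of the table (contact force between the fingers and tote above 1 N and contact force between tote and table below 0.05 N and height (world z) of tote_corner above 0.01 m), for 0.2 s.
3. the tote is tilted with the red corner lowest and all four discs are in that corner (all of step 2 and distance between each of disc0, disc1, disc2, disc3 and tote_corner below 0.094 m and angle between tote's own z axis and vertical above 0.2 rad and angle between tote's own x axis and vertical below 1.5 rad and angle between tote's own y axis and vertical above 1.64 rad), for 0.2 s.
At the end, for the whole second after the job is handed in: Knob within 0.08 rad of zero; tote held still by the fingers (under 30 mm/s), red inner corner over 10 mm up, not touching the table, tilted over 11 degrees with the red corner lowest (x and y axes sloping over 4 degrees); all four discs within 94 mm of the red inner corner (all of step 3 and value of joint reset_knob below 0.08 rad and linear speed of tote below 0.03 m/s and angular speed of tote below 0.2 rad/s); the arm keeps its last pose, push and grip.
It fails at once if a disc is spilled on the table (contact force between any of disc0, disc1, disc2, disc3 and table above 0.02 N).
It fails at once if a bystander is pushed more than 30 mm from its place (distance of any of tape, ink_jar, cleaner, squeegee, ink_spatula, screwdriver from where it was at the start of the episode above 0.03 m).
It also fails if it takes over 48 s, if anything falls off the work surface, if the arm or the gripper's body presses on something with over 40 N, if the wrist force passes 120 N, or if a joint passes its speed limit or range.

## Robot

A 6-joint arm with a two-finger parallel gripper is mounted at the origin on the work surface. World frame = base frame: x ahead of the robot, y to its left, z up, the work surface at z = 0. Lengths are in m, angles in rad, forces in N, time in s.
With the tool pointing down it reaches from about 0.35 to 0.775 m from the base axis. Payload 7.3 kg.
Tool frame: the origin (TCP) lies at the very end of the fingers, on their centre line; the grasp point (between the pads) lies 19 mm behind it; z points along the fingers, y is the direction in which the jaws open and shut (so a half turn about z gives the same grasp; the last joint's range is limited). The gripper opens to 92 mm and grips with 3 to 60 N. Pads are 19 mm wide; open, the fingers measure 130 mm over their backs; the gripper's body (75 mm by 190 mm) begins 47 mm behind the grasp point.
Start: joints at [1.039, 0.342, 1.524, -0, 1.275, -0.146], TCP at [0.198, 0.486, 0.227] pointing down, gripper open.
Joint ranges: [-2.53, 2.53], [-0.77, 2.02], [0.04, 2.7], [-1, 4.14], [0.28, 2.66], [-3.11, 3.11]. Speed limits (rad/s): [2.57, 2.57, 3.14, 3.14, 3.14, 3.14].

## Interface

Orientations are given as [roll, pitch, yaw] about the fixed x, y, z axes, in that order (R = Rz(yaw) Ry(pitch) Rx(roll)).
In Python, from cell import monitor, eyes, order gives the robot as it stands. The module is installed in compiled form; this text tells all that it offers.
- The arm moves only by the tool carry_out, never from a script. Its argument "targets" is a list of rows, each a list of 2 entries, a list of its own where there are three numbers: the shift along the tool's x, y, z in m, then the turn about the tool's z in rad. In form: [[[dx, dy, dz], twist], ...]. A call has 1 to 10 rows; each row shifts and turns the pose as measured when the row begins, along the tool's axes as they then stand; what a row does not reach is not made up. A row lasts 1/8 s, in which the tool goes at most 62.5 mm and 10.7 degrees, less where a joint would pass 70% of its speed; a pose out of reach is approached as far as the arm can. A call is refused whole if a number of a shift passes 0.0625 or a number of a turn 0.188, either way. A call with a gripper value outside its range is refused whole. "fingers" is the closure, from 0 (fully open) to 1 (shut), set as the call begins (left out, the last holds). The fingers move at their own pace and stop on an object; "grip_force" is the grip in N (left out, the last holds). Time passes only in rows, so rows that do not move let the fingers close. It gives the time, the measured TCP pose, the force and the opening at its end, in the units of the state.
- monitor.observe(): the state, without advancing time (a new reading comes with each control period).
- eyes.read_camera(name): name is "scene" or "top" or "wrist"; returns the picture (420x560x3 uint8, red, green, blue); there is no depth.
- eyes.camera_info(name): a dict with "K" (3x3 intrinsics, pixels), "rvec" (rotation vector, rad) and "tvec" (3), from world to camera coordinates, as OpenCV has them. Camera axes: x right, y down, z forward; pixel columns grow to the right and rows downward; lengths in m; the calibration is good to about 2 mm. A picture is of the moment at which its call begins: read the wrist's pose just before it. camera_info takes no time and is no camera call; for the wrist camera it gives the pose at the moment of the call.
- order.hand_in(): hands the job in, once; it reports no verdict.
The state is a dict: "time": time; "qpos": joint angles; "qvel": joint speeds; "joint_efforts": joint torques, N m; "tool_pos": TCP position; "tool_rot": TCP orientation; "contact_force": force on the tool from outside, world axes, zero at the start; "torque": the same for the moment, N m; "opening": finger opening in m.
Only numpy, scipy, OpenCV 4.12 (cv2) and the standard library are available. Lean on these libraries where they do the work, as an engineer would, in place of code of your own. Each camera call takes 0.05 s, during which the arm holds its last target.

## Working session

There is one attempt and no reset: what is moved stays moved. The work goes in short steps, Python scripts to look and compute and a tool call to move; the robot and the scene stay as the last step left them, time stands still between calls to the robot, and variables do not carry over. Pictures are saved under pics/ and viewed, and the job is handed in when it is done.

Besides the shell and the picture viewer there is one more tool, called after "Call:" by a JSON object that holds its "method" and its "body", one argument or row to a line. carry_out: Moves the arm, as the interface text tells. Its arguments: {"type":"object","properties":{"targets":{"type":"array","items":{"type":"array"}},"fingers":{"type":"number"},"grip_force":{"type":"number"}},"required":["targets"]}

```bash
mkdir -p pics; cat > h.py <<'E'
import numpy as np, cv2
from cell import monitor, eyes, order
from scipy.spatial.transform import Rotation as Ro
def cap(n,f):
    im=eyes.read_camera(n); cv2.imwrite('pics/'+f,im[:,:,::-1]); return im
def cam(n):
    c=eyes.camera_info(n); return np.array(c['K']),cv2.Rodrigues(np.array(c['rvec'],float))[0],np.array(c['tvec'],float).ravel()
def ray(n,px,z):
    K,R,t=cam(n); d=R.T@np.linalg.inv(K)@np.array([px[0],px[1],1.]); o=-R.T@t
    return o+d*(z-o[2])/d[2]
def proj(n,P):
    K,R,t=cam(n); p=K@(R@np.array(P,float)+t); return p[:2]/p[2]
E
python3 - <<'E'
from h import *
print(monitor.observe())
cap('top','top0.png');cap('scene','sc0.png')
for n in('top','scene'):
  K,R,t=cam(n);print(n,-R.T@t,K[0,0])
E
```

```text
{'time': 0.0, 'qpos': array([ 1.03896847e+00,  3.42698502e-01,  1.52498052e+00, -2.30825110e-05,
        1.27540778e+00, -1.45972702e-01]), 'qvel': array([-0.0003705 ,  0.00055672,  0.00188744, -0.00140916, -0.00044729,
       -0.00226161]), 'joint_efforts': array([-4.25844119e-04, -4.31210804e+01, -2.44235641e+01,  7.17965886e-02,
        5.53358858e-02, -1.13602864e-04]), 'tool_pos': array([0.19735507, 0.48606788, 0.22607028]), 'tool_rot': array([-3.14011118e+00, -1.95493151e-04,  2.75574409e+00]), 'contact_force': array([-0.42190402,  0.70728648, -0.46187658]), 'torque': array([0.05527855, 0.0161371 , 0.00603821]), 'opening': 0.0917874043295178}
top [ 0.45578169 -0.00652331  1.41534327] 510.18396367802734
scene [1.54892773 0.1162743  1.05241703] 475.9136048214083
```

View pics/top0.png

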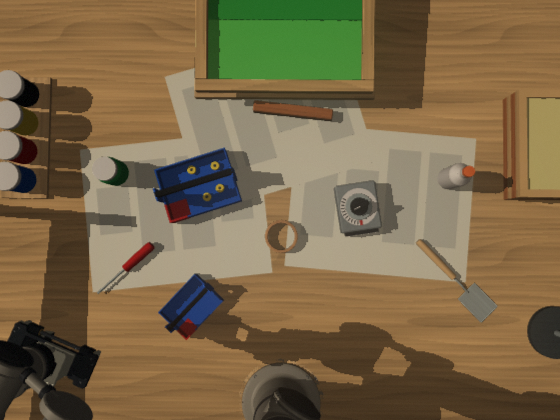

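View pics/sc0.png

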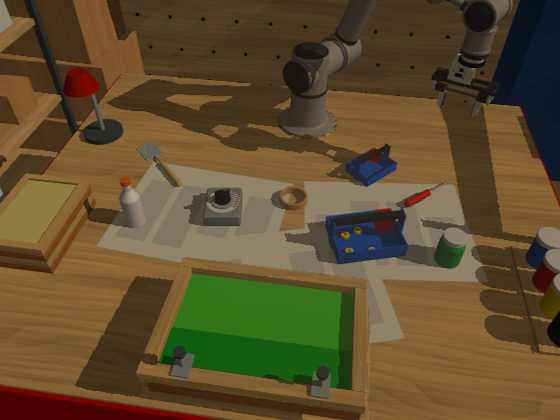

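Top view: candidates for the tote are the large blue one with discs at (198,185) and the small empty look-alike at (191,306), and I choose the large one. The only dial/knob is at (360,206); the lamp base at (550,330) just looks round and black. The next step is close crops.

```bash
python3 - <<'E'
from h import *
im=cv2.imread('pics/top0.png')
a=cv2.resize(im[140:230,145:250],None,fx=5,fy=5,interpolation=cv2.INTER_CUBIC)
b=cv2.resize(im[172:242,325:392],None,fx=6,fy=6,interpolation=cv2.INTER_CUBIC)
b=cv2.resize(b,(a.shape[0]*b.shape[1]//b.shape[0]//1,a.shape[0]))[:, :270*2]
out=np.hstack([a,b]); s=790/out.shape[1]
cv2.imwrite('pics/crop0.png',cv2.resize(out,None,fx=s,fy=s)); print(out.shape)
E
```

```text
(450, 955, 3)
```

View pics/crop0.png

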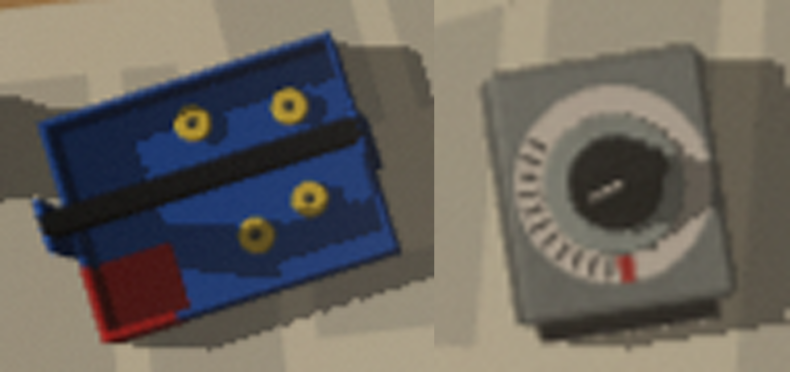

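```bash
python3 - <<'E'
from h import *
im=cv2.imread('pics/top0.png'); hsv=cv2.cvtColor(im,cv2.COLOR_BGR2HSV)
def big(m):
    n,l,s,c=cv2.connectedComponentsWithStats(m.astype(np.uint8)); k=1+np.argmax(s[1:,4]); return l==k,s[k]
def rect(m,z,nm,off):
    ys,xs=np.nonzero(m); pts=np.array([ray('top',(x+off[0],y+off[1]),z)[:2] for x,y in zip(xs,ys)],np.float32)
    r=cv2.minAreaRect(pts); print(nm,r, 'box',cv2.boxPoints(r).round(4).tolist(),'mean',pts.mean(0))
    c,s=pts.mean(0),0
    w,v=np.linalg.eigh(np.cov(pts.T)); print('  PCA yaw',np.degrees(np.arctan2(v[1,1],v[0,1])))
# tote handle
o=(145,140); s=hsv[140:230,145:250]
dark=(s[...,2]<50)&(s[...,1]<160)
m,st=big(dark); print(st); rect(m,.106,'handle',o)
cv2.imwrite('pics/mh.png',cv2.resize(m.astype(np.uint8)*255,None,fx=4,fy=4,interpolation=0))
blue=(s[...,0]>100)&(s[...,0]<130)&(s[...,1]>120)
red=((s[...,0]<8)|(s[...,0]>172))&(s[...,1]>140)
m2,_=big(blue|red|m); rect(m2,.045,'tote',o)
ys,xs=np.nonzero(red); print('red',ray('top',(xs.mean()+o[0],ys.mean()+o[1]),.02))
# counter
o=(325,172); s=hsv[172:242,325:392]
red=((s[...,0]<8)|(s[...,0]>172))&(s[...,1]>120); m,st=big(red); ys,xs=np.nonzero(m); print('mark px',xs.mean()+o[0],ys.mean()+o[1],ray('top',(xs.mean()+o[0],ys.mean()+o[1]),.047))
cv2.imwrite('pics/cnt.png',cv2.resize(im[172:242,325:392],None,fx=8,fy=8,interpolation=0))
E
```

```text
[ 10  11  82  55 768]
handle ((0.6025215983390808, 0.232392817735672), (0.09297016263008118, 0.21108095347881317), 20.325071334838867) box [[0.5223000049591064, 0.31520000100135803], [0.5956000089645386, 0.11729999631643295], [0.6827999949455261, 0.14959999918937683], [0.609499990940094, 0.3474999964237213]] mean [0.594345  0.2396009]
  PCA yaw 109.11775672458026Traceback (most recent call last):
  File "<stdin>", line 17, in <module>
  File "<stdin>", line 6, in rect
  File "h.py", line 9, in ray
    K,R,t=cam(n); d=R.T@np.linalg.inv(K)@np.array([px[0],px[1],1.]); o=-R.T@t
          ~~~^^^
  File "h.py", line 7, in cam
    c=eyes.camera_info(n); return np.array(c['K']),cv2.Rodrigues(np.array(c['rvec'],float))[0],np.array(c['tvec'],float).ravel()
ValueError: time passes only in moves, steps and waits
```

View pics/mh.png

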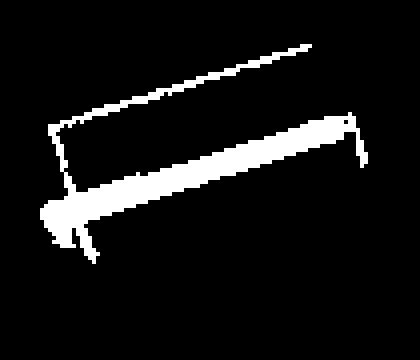

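```bash
cat > h.py <<'E'
import numpy as np, cv2
from cell import monitor, eyes, order
from scipy.spatial.transform import Rotation as Ro
_c={}
def cap(n,f):
    if n=='wrist': _c.pop('wrist',None); cam('wrist')
    im=eyes.read_camera(n); cv2.imwrite('pics/'+f,im[:,:,::-1]); return im
def cam(n):
    if n not in _c:
        c=eyes.camera_info(n); _c[n]=np.array(c['K']),cv2.Rodrigues(np.array(c['rvec'],float))[0],np.array(c['tvec'],float).ravel()
    return _c[n]
def ray(n,px,z):
    K,R,t=cam(n); d=R.T@np.linalg.inv(K)@np.array([px[0],px[1],1.]); o=-R.T@t
    return o+d*(z-o[2])/d[2]
def proj(n,P):
    K,R,t=cam(n); p=K@(R@np.array(P,float)+t); return p[:2]/p[2]
E
cat > m1.py <<'E'
from h import *
im=cv2.imread('pics/top0.png'); hsv=cv2.cvtColor(im,cv2.COLOR_BGR2HSV)
def big(m):
    n,l,s,c=cv2.connectedComponentsWithStats(m.astype(np.uint8)); k=1+np.argmax(s[1:,4]); return l==k,s[k]
def rect(m,z,nm,off):
    ys,xs=np.nonzero(m); pts=np.array([ray('top',(x+off[0],y+off[1]),z)[:2] for x,y in zip(xs,ys)],np.float32)
    r=cv2.minAreaRect(pts); print(nm,r, 'box',cv2.boxPoints(r).round(4).tolist(),'mean',pts.mean(0))
    w,v=np.linalg.eigh(np.cov(pts.T)); print('  PCA yaw',np.degrees(np.arctan2(v[1,1],v[0,1])))
o=(145,140); s=hsv[140:230,145:250]
dark=((s[...,2]<50)&(s[...,1]<160)).astype(np.uint8)
m,st=big(cv2.morphologyEx(dark,cv2.MORPH_OPEN,np.ones((4,4),np.uint8))); rect(m,.106,'handle',o)
blue=(s[...,0]>100)&(s[...,0]<130)&(s[...,1]>120)
red=((s[...,0]<8)|(s[...,0]>172))&(s[...,1]>140)
m2=(blue|red|(dark>0)).astype(np.uint8); m2=cv2.morphologyEx(m2,cv2.MORPH_OPEN,np.ones((3,3),np.uint8))
m2,_=big(m2); rect(m2,.045,'tote',o)
ys,xs=np.nonzero(red); print('red',ray('top',(xs.mean()+o[0],ys.mean()+o[1]),.02))
o=(325,172); s=hsv[172:242,325:392]
red=((s[...,0]<8)|(s[...,0]>172))&(s[...,1]>120); m,st=big(red); ys,xs=np.nonzero(m); print('mark px',xs.mean()+o[0],ys.mean()+o[1],ray('top',(xs.mean()+o[0],ys.mean()+o[1]),.047))
bk=(s[...,2]<45).astype(np.uint8); bk=cv2.morphologyEx(bk,cv2.MORPH_OPEN,np.ones((3,3),np.uint8)); m,st=big(bk);print(st); ys,xs=np.nonzero(m); print('knob',ray('top',(xs.mean()+o[0],ys.mean()+o[1]),.07))
cv2.imwrite('pics/cnt.png',cv2.resize(im[172:242,325:392],None,fx=8,fy=8,interpolation=0))
E
python3 m1.py
```

```text
handle ((0.5867926478385925, 0.2283901870250702), (0.029125865548849106, 0.20301246643066406), 21.375354766845703) box [[0.5361999869346619, 0.3176000118255615], [0.6101999878883362, 0.12860000133514404], [0.6373999714851379, 0.13920000195503235], [0.5633999705314636, 0.32820001244544983]] mean [0.58327657 0.23435542]
  PCA yaw 108.62803843178267
tote ((0.5862452983856201, 0.23558226227760315), (0.1530318409204483, 0.22192929685115814), 17.945528030395508) box [[0.47929999232292175, 0.3176000118255615], [0.5475999712944031, 0.10639999806880951], [0.6931999921798706, 0.15360000729560852], [0.6248000264167786, 0.36469998955726624]] mean [0.5853334  0.23611753]
  PCA yaw 105.35588584196596
red [0.5193596  0.28813653 0.02      ]
mark px 360.84615384615387 222.23076923076923 [ 0.49213936 -0.21066716  0.047     ]
[38 36  4  3 12]
knob [ 0.52650873 -0.21676208  0.07      ]
```

View pics/cnt.png

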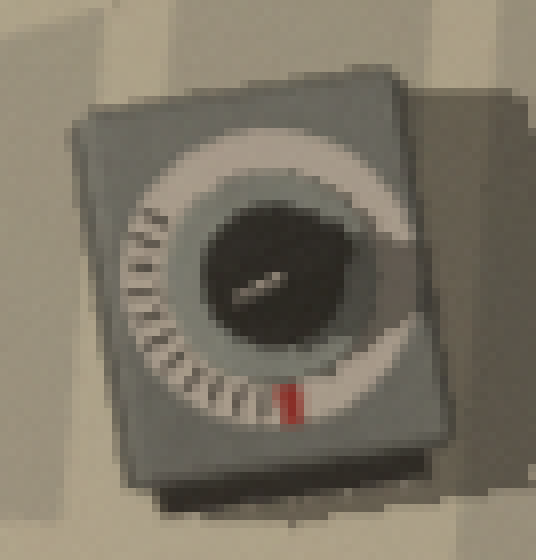

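```bash
cat >> h.py <<'E'
def st():
    s=monitor.observe(); R=Ro.from_euler('xyz',s['tool_rot']).as_matrix()
    return s,R
def to(target,yaw=None,n=None):
    s,R=st(); d=R.T@(np.array(target)-s['tool_pos']); 
    print('t',round(s['time'],2),'pos',s['tool_pos'].round(4),'rot',s['tool_rot'].round(4),'q',s['qpos'].round(3))
    if yaw is not None:
        dy=(yaw-s['tool_rot'][2]+np.pi)%(2*np.pi)-np.pi; print('twist total',-dy)
    print('tool shift',d.round(4),'rows>=',np.abs(d).max()/.0625, np.linalg.norm(d)/.0625)
E
python3 - <<'E'
from h import *
f=lambda u,v:(325+u/8-.5,172+v/8-.5)
print('disc c',ray('top',f(277,275),.059)); print('dial c',ray('top',f(269,278),.046))
c=[ray('top',f(*p),.045) for p in [(85,120),(392,68),(447,440),(130,487)]]
for p in c: print(p.round(4))
print(np.mean(c,0))
e=c[1]-c[0];g=c[3]-c[0];print(np.linalg.norm(e),np.linalg.norm(g),np.degrees(np.arctan2(g[1],g[0])),np.degrees(np.arctan2(e[1],e[0])))
a,b=ray('top',f(285,275),.089),ray('top',f(233,297),.089); print(a,b,np.degrees(np.arctan2(*(b-a)[1::-1])))
to([.527,-.214,.2],np.radians(113))
E
```

```text
disc c [ 0.53526857 -0.20419202  0.059     ]
dial c [ 0.53499621 -0.20340891  0.046     ]
[ 0.5877 -0.1416  0.045 ]
[ 0.6062 -0.2447  0.045 ]
[ 0.4813 -0.2633  0.045 ]
[ 0.4645 -0.1572  0.045 ]
[ 0.53492063 -0.2016866   0.045     ]
0.10477065743740789 0.12425013845291698 -172.7474692500124 -79.81840957179102
[ 0.53353556 -0.20241627  0.089     ] [ 0.52621149 -0.18556211  0.089     ] 113.48759979861255
t 0.1 pos [0.1973 0.4861 0.2261] rot [-3.1402e+00 -2.0000e-04  2.7558e+00] q [ 1.039  0.343  1.525  0.     1.275 -0.146]
twist total 0.7835610346160218
tool shift [-0.5689 -0.5246  0.0267] rows>= 9.1022792423742 12.38848516548107
```

Call:
{"method": "carry_out", "body": {
  "targets": [
    [[-0.04,-0.035,0],0],
    [[-0.046,-0.041,0],0],
    [[-0.046,-0.041,0],0],
    [[-0.046,-0.041,0],0],
    [[-0.046,-0.041,0],0],
    [[-0.046,-0.041,0],0],
    [[-0.046,-0.041,0],0],
    [[-0.046,-0.041,0],0],
    [[-0.046,-0.041,0],0],
    [[-0.046,-0.041,0],0]
  ],
  "fingers": 0
}}

```text
time: 1.35
tool_pos: [0.4695, -0.0662, 0.2247]
tool_rot: [-3.14, -0.0, 2.764]
contact_force: [1.4, 0.5, -0.0]
opening: 0.0916
```

```bash
python3 - <<'E'
from h import *
to([.535,-.2035,.2],np.radians(113.5))
E
```

```text
t 1.35 pos [ 0.4695 -0.0662  0.2247] rot [-3.1401e+00 -3.0000e-04  2.7636e+00] q [-0.301  0.251  1.66  -0.002  1.231 -1.493]
twist total 0.782626704126713
tool shift [-0.1116 -0.1034  0.0248] rows>= 1.7852731090989415 2.4664014209145066
```

Call:
{"method": "carry_out", "body": {
  "targets": [
    [[-0.037,-0.034,0.005],0],
    [[-0.037,-0.034,0.005],0],
    [[-0.037,-0.034,0.0],0],
    [[0,0,0],0.18],
    [[0,0,0],0.18],
    [[0,0,0],0.18],
    [[0,0,0],0.18],
    [[0,0,0],0.06],
    [[0,0,0],0]
  ]
}}

```text
time: 2.48
tool_pos: [0.5354, -0.2117, 0.2085]
tool_rot: [-3.134, -0.006, 1.951]
contact_force: [0.7, 0.9, 0.1]
opening: 0.0918
```

```bash
python3 - <<'E'
from h import *
to([.535,-.2035,.2],np.radians(113.5))
cap('wrist','w0.png')
print(proj('wrist',[.535,-.2035,.089]),proj('wrist',[.535,-.2035,.059]))
K,R,t=cam('wrist');print(-R.T@t,R)
E
```

```text
t 2.48 pos [ 0.5354 -0.2117  0.2085] rot [-3.1344 -0.0064  1.951 ] q [-0.509  0.455  1.4   -0.002  1.296 -0.889]
twist total -0.029993243971770944
tool shift [0.0077 0.0028 0.0085] rows>= 0.13655706013718882 0.1895044109818903
[287.00734876 196.89927646] [286.87367213 189.98139808]
[ 0.51022651 -0.1450739   0.367573  ] [[ 0.92889084  0.37030181 -0.00619512]
 [ 0.35893486 -0.89600353  0.26142577]
 [ 0.09125558 -0.24505965 -0.9652037 ]]
```

View pics/w0.png

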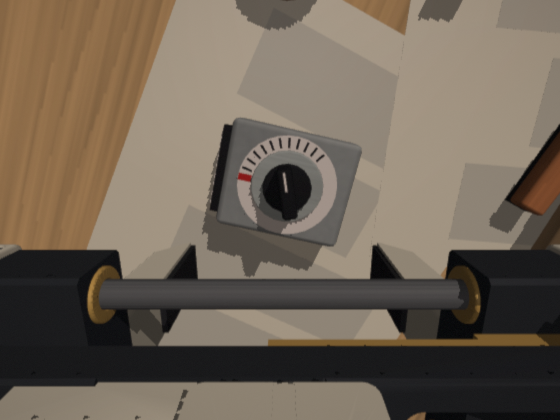

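```bash
python3 - <<'E'
from h import *
im=cv2.imread('pics/w0.png')
cv2.imwrite('pics/w0c.png',cv2.resize(im[140:240,230:345],None,fx=6,fy=6,interpolation=cv2.INTER_CUBIC))
E
```

```text
(no output)
```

View pics/w0c.png

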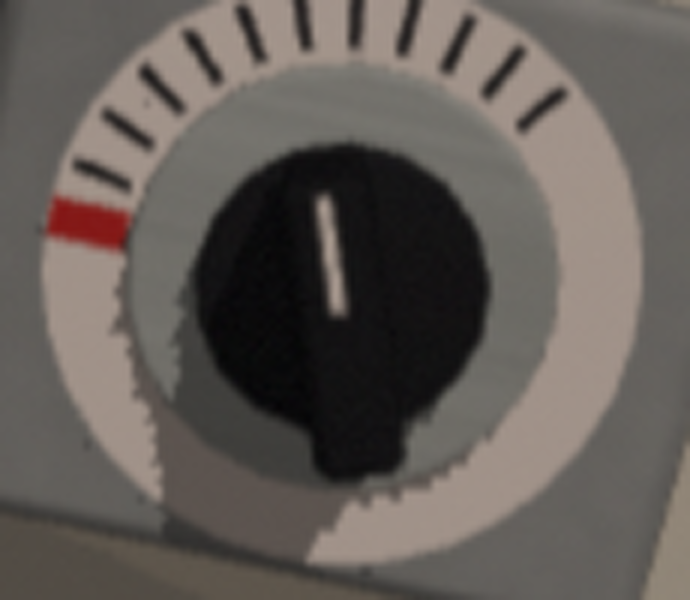

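```bash
python3 - <<'E'
from h import *
f=lambda u,v:(230+(u+.5)/6-.5,140+(v+.5)/6-.5)
a,b=ray('wrist',f(340,316),.089),ray('wrist',f(322,195),.089); print(a,b,np.degrees(np.arctan2(*(b-a)[1::-1])))
print('disc',ray('wrist',f(345,288),.059),'bar far end (360,480)',ray('wrist',f(357,470),.089))
m=ray('wrist',f(88,223),.046);c=ray('wrist',f(342,270),.046);print(m,c,np.degrees(np.arctan2(*(m-c)[1::-1]))%360)
E
```

```text
[ 0.53282073 -0.19988367  0.089     ] [ 0.52384751 -0.1844582   0.089     ] 120.18720411352106
disc [ 0.53429376 -0.20123494  0.059     ] bar far end (360,480) [ 0.54386333 -0.22059193  0.089     ]
[ 0.49167779 -0.20928358  0.046     ] [ 0.53370574 -0.20095645  0.046     ] 191.2070347119901
```

Call:
{"method": "carry_out", "body": {
  "targets": [
    [[0,0,0],-0.135],
    [[0,0,0],0]
  ]
}}

```text
time: 2.78
tool_pos: [0.5352, -0.2116, 0.2081]
tool_rot: [-3.135, -0.008, 2.091]
contact_force: [0.7, -0.3, 0.5]
opening: 0.0917
```

```bash
python3 - <<'E'
from h import *
to([.534,-.2015,.066],np.radians(119.5))
E
```

```text
t 2.77 pos [ 0.5352 -0.2116  0.2081] rot [-3.135  -0.008   2.0913] q [-0.509  0.455  1.401 -0.002  1.296 -1.029]
twist total 0.005645211360987279
tool shift [0.0082 0.0049 0.1422] rows>= 2.2750164866156286 2.2801911321597634
```

Call:
{"method": "carry_out", "body": {
  "targets": [
    [[0.0082,0.005,0],0],
    [[0,0,0.04],0],
    [[0,0,0.04],0],
    [[0,0,0.03],0],
    [[0,0,0.018],0],
    [[0,0,0.0],0]
  ]
}}

```text
time: 3.52
tool_pos: [0.5351, -0.1981, 0.0777]
tool_rot: [-3.137, -0.007, 2.083]
contact_force: [0.1, -0.7, -0.6]
opening: 0.0919
```

```bash
python3 - <<'E'
from h import *
to([.534,-.2015,.066],np.radians(119.5))
E
```

```text
t 3.52 pos [ 0.5351 -0.1981  0.0777] rot [-3.1369 -0.0067  2.0828] q [-0.489  0.583  1.578 -0.     0.989 -1.   ]
twist total -0.0028840537487568874
tool shift [-0.0025 -0.0026  0.0117] rows>= 0.18671262413389572 0.19521879281810398
```

Now close on the bar after the final correction.

Call:
{"method": "carry_out", "body": {
  "targets": [
    [[-0.0025,-0.0026,0.0115],0],
    [[0,0,0.0],0],
    [[0,0,0],0]
  ]
}}

```text
time: 3.9
tool_pos: [0.5352, -0.2019, 0.0676]
tool_rot: [-3.139, -0.004, 2.082]
contact_force: [0.0, -0.4, 0.1]
opening: 0.092
```

Call:
{"method": "carry_out", "body": {
  "targets": [
    [[0,0,0],0],
    [[0,0,0.0],0],
    [[0,0,0],0],
    [[0,0,0],0],
    [[0,0,0],0],
    [[0,0,0],0]
  ],
  "fingers": 1,
  "grip_force": 20
}}

```text
time: 4.65
tool_pos: [0.5357, -0.2022, 0.0688]
tool_rot: [-3.14, -0.002, 2.082]
contact_force: [0.2, -0.0, 0.4]
opening: 0.0365
```

```bash
python3 - <<'E'
from h import *
to([.534,-.2015,.066],np.radians(191))
cap('wrist','w1.png')
E
```

```text
t 4.65 pos [ 0.5357 -0.2022  0.0688] rot [-3.1400e+00 -2.0000e-03  2.0817e+00] q [-0.495  0.595  1.585 -0.     0.964 -1.005]
twist total -1.2518854283248837
tool shift [ 0.0015 -0.0012  0.0028] rows>= 0.044116902637329786 0.05333646283973157
```

View pics/w1.png

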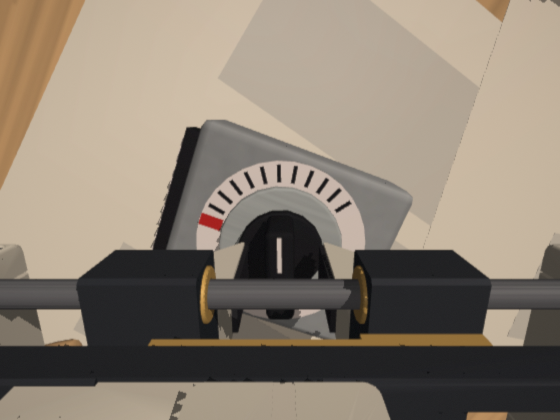

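The bar, with the pointer at (279,255), sits centred and parallel between the pads while the fingers are still closing.

Call:
{"method": "carry_out", "body": {
  "targets": [
    [[0,0,0.003],0],
    [[0,0,0.0],0],
    [[0,0,0],0],
    [[0,0,0],0],
    [[0,0,0],0]
  ]
}}

```text
time: 5.32
tool_pos: [0.534, -0.2029, 0.0653]
tool_rot: [-3.136, -0.003, 2.082]
contact_force: [-1.0, -0.5, 1.1]
opening: 0.0139
```

Call:
{"method": "carry_out", "body": {
  "targets": [
    [[0,0,0],-0.12],
    [[0,0,0],-0.16],
    [[0,0,0],-0.16],
    [[0,0,0],-0.16],
    [[0,0,0],-0.16],
    [[0,0,0],-0.16]
  ]
}}

```text
time: 6.08
tool_pos: [0.534, -0.2028, 0.0653]
tool_rot: [-3.141, -0.006, 3.031]
contact_force: [-0.5, -1.1, 1.0]
opening: 0.014
```

```bash
python3 - <<'E'
from h import *
to([.534,-.202,.066],np.radians(191))
print(monitor.observe()['torque'])
E
```

```text
t 6.08 pos [ 0.534  -0.2028  0.0653] rot [-3.1411 -0.0062  3.0312] q [-0.496  0.599  1.589 -0.003  0.959 -1.954]
twist total -0.30234776925613227
tool shift [ 0.0001  0.0008 -0.0007] rows>= 0.013273119474599209 0.017628582934590506
[-0.01439809  0.05893624 -0.03844603]
```

Call:
{"method": "carry_out", "body": {
  "targets": [
    [[0,0,0],-0.12],
    [[0,0,0],-0.1],
    [[0,0,0],-0.1],
    [[0,0,0],-0.1],
    [[0,0,0],-0.1]
  ]
}}

```text
time: 6.7
tool_pos: [0.5344, -0.2027, 0.0652]
tool_rot: [3.139, -0.005, -2.717]
contact_force: [0.9, 0.3, -0.4]
opening: 0.0181
```

```bash
python3 - <<'E'
from h import *
to([.534,-.202,.066],np.radians(191))
print(monitor.observe()['torque'])
cap('wrist','w2.png')
E
```

```text
t 6.7 pos [ 0.5344 -0.2027  0.0652] rot [ 3.1386 -0.0046 -2.7174] q [-4.960e-01  5.990e-01  1.589e+00 -2.000e-03  9.590e-01 -2.489e+00]
twist total 0.23218680075616405
tool shift [ 0.0001  0.0008 -0.0008] rows>= 0.012940554570854539 0.018242513819259638
[ 0.05026532 -0.17696506 -0.81679421]
```

View pics/w2.png

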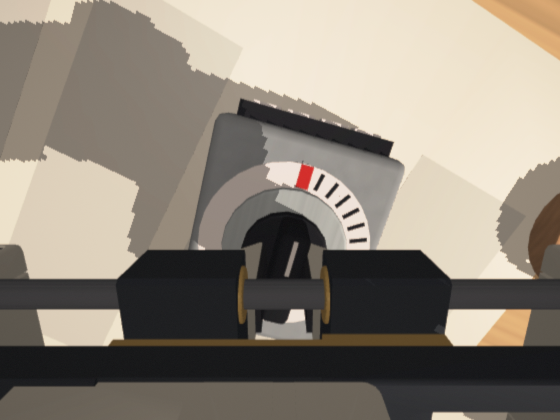

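The pointer at (293,258) aims at the red mark at (305,176), the fingers have twisted on past it and torque is about 0.8 N m: the knob is at its stop. Next: release and rise.

Call:
{"method": "carry_out", "body": {
  "targets": [
    [[0,0,0],0.1],
    [[0,0,0],0],
    [[0,0,0],0],
    [[0,0,0],0],
    [[0,0,-0.03],0],
    [[0,0,-0.06],0],
    [[0,0,-0.06],0],
    [[0,0,0],0]
  ],
  "fingers": 0
}}

```text
time: 7.75
tool_pos: [0.5354, -0.2025, 0.2186]
tool_rot: [3.138, -0.006, -2.813]
contact_force: [-0.1, -0.0, -0.3]
opening: 0.0902
```

```bash
python3 - <<'E'
from h import *
to([.5865,.235,.2],np.radians(108))
cap('wrist','w3.png')
E
```

```text
t 7.75 pos [ 0.5354 -0.2025  0.2186] rot [ 3.1379 -0.0058 -2.8126] q [-4.950e-01  4.390e-01  1.397e+00 -2.000e-03  1.312e+00 -2.394e+00]
twist total 1.5856300108959935
tool shift [-0.1898  0.3974  0.019 ] rows>= 6.359070268443015 7.053799413128446
```

View pics/w3.png

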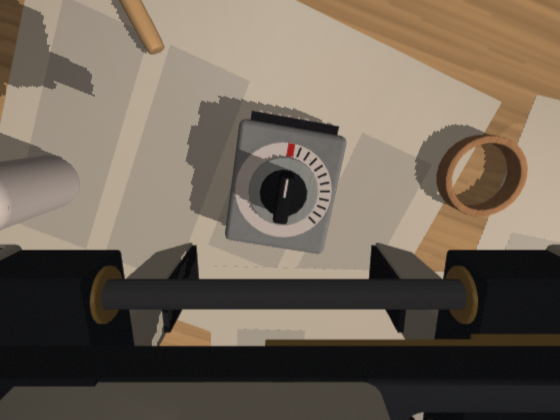

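Knob confirmed: the pointer at (286,185) lines up with the red mark at (291,151). Next: move to above the tote.

Call:
{"method": "carry_out", "body": {
  "targets": [
    [[-0.02,0.042,0],0],
    [[-0.025,0.053,0],0],
    [[-0.025,0.053,0],0],
    [[-0.025,0.053,0],0],
    [[-0.025,0.053,0],0.0],
    [[-0.025,0.053,0],0],
    [[-0.025,0.053,0],0],
    [[-0.015,0.03,0],0],
    [[0,0,0],0.17],
    [[0,0,0],0.17]
  ]
}}

```text
time: 9.05
tool_pos: [0.5761, 0.2405, 0.1953]
tool_rot: [3.14, -0.044, 3.123]
contact_force: [-0.1, -0.1, -0.7]
opening: 0.092
```

Call:
{"method": "carry_out", "body": {
  "targets": [
    [[0,0,0],0.17],
    [[0,0,0],0.18],
    [[0,0,0],0.18],
    [[0,0,0],0.18],
    [[0,0,0],0.18],
    [[0,0,0],0.18],
    [[0,0,0],0.15],
    [[0,0,0],0]
  ]
}}

```text
time: 10.05
tool_pos: [0.5681, 0.239, 0.1761]
tool_rot: [-3.068, -0.016, 1.865]
contact_force: [-0.4, -0.2, 0.6]
opening: 0.0917
```

```bash
python3 - <<'E'
from h import *
to([.5865,.235,.2],np.radians(108))
cap('wrist','w4.png')
E
```

```text
t 10.05 pos [0.5681 0.239  0.1761] rot [-3.0682 -0.0156  1.8648] q [ 0.267  0.592  1.259  0.014  1.364 -0.031]
twist total -0.020158760314638702
tool shift [-0.0088  0.0147 -0.0252] rows>= 0.40364919501476965 0.48758514847468415
```

View pics/w4.png

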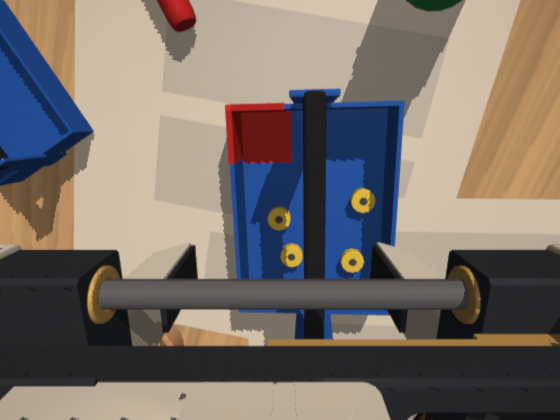

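Call:
{"method": "carry_out", "body": {
  "targets": [
    [[-0.009,0.015,0],0],
    [[0,0,0],0]
  ]
}}

```text
time: 10.35
tool_pos: [0.5843, 0.2346, 0.173]
tool_rot: [-3.065, -0.016, 1.873]
contact_force: [-0.8, 0.8, 0.3]
opening: 0.0918
```

```bash
cat >> h.py <<'E'
def tilt():
    s,R=st(); z=R[:,2]; q1=np.arctan2(s['tool_pos'][1],s['tool_pos'][0])
    rad=np.array([np.cos(q1),np.sin(q1),0]); tan=np.array([-np.sin(q1),np.cos(q1),0])
    print('tool z outward %.2f deg, left %.2f deg'%(np.degrees(np.arcsin(z@rad)),np.degrees(np.arcsin(z@tan))),'r %.4f'%np.hypot(*s['tool_pos'][:2]))
E
python3 - <<'E'
from h import *
to([.5865,.235,.2],np.radians(108)); tilt()
E
```

```text
t 10.35 pos [0.5843 0.2346 0.173 ] rot [-3.0649 -0.0163  1.8726] q [ 0.254  0.622  1.214  0.013  1.383 -0.052]
twist total -0.012339176240235616
tool shift [ 0.0002  0.0002 -0.0271] rows>= 0.43384756710529343 0.4338686059767065
tool z outward -4.31 deg, left 1.28 deg r 0.6296
```

Call:
{"method": "carry_out", "body": {
  "targets": [
    [[0,0,-0.03],0],
    [[0,0,0],0]
  ]
}}

```text
time: 10.6
tool_pos: [0.5853, 0.2349, 0.2023]
tool_rot: [-3.062, -0.017, 1.876]
contact_force: [-0.3, 0.4, -0.1]
opening: 0.0919
```

```bash
python3 - <<'E'
from h import *
to([.5865,.235,.2],np.radians(108)); tilt()
E
```

```text
t 10.6 pos [0.5853 0.2349 0.2023] rot [-3.0621 -0.0172  1.8763] q [ 0.254  0.605  1.163  0.013  1.454 -0.055]
twist total -0.008692851145065905
tool shift [-0.0003  0.0013  0.0022] rows>= 0.03509583327752949 0.04111109658840529
tool z outward -4.47 deg, left 1.33 deg r 0.6307
```

Call:
{"method": "carry_out", "body": {
  "targets": [
    [[0,0.06,0],0]
  ]
}}

```text
time: 10.72
tool_pos: [0.6376, 0.2524, 0.1957]
tool_rot: [-3.052, -0.018, 1.878]
contact_force: [2.9, 1.4, 0.8]
opening: 0.0915
```

```bash
python3 - <<'E'
from h import *
to([.5865,.235,.2],np.radians(108)); tilt()
E
```

```text
t 10.72 pos [0.6376 0.2524 0.1957] rot [-3.0524 -0.0179  1.8781] q [ 0.259  0.729  0.951  0.014  1.551 -0.05 ]
twist total -0.006887214122043961
tool shift [-0.001  -0.0541  0.0005] rows>= 0.8661422244651692 0.8663352894838865
tool z outward -5.03 deg, left 1.37 deg r 0.6857
```

Call:
{"method": "carry_out", "body": {
  "targets": [
    [[0,0,0],0]
  ]
}}

```text
time: 10.85
tool_pos: [0.6391, 0.2528, 0.1908]
tool_rot: [-3.048, -0.018, 1.879]
contact_force: [0.5, 0.7, -0.1]
opening: 0.0917
```

```bash
python3 - <<'E'
from h import *
to([.5865,.235,.2],np.radians(108)); tilt()
E
```

```text
t 10.85 pos [0.6391 0.2528 0.1908] rot [-3.0484 -0.0182  1.879 ] q [ 0.259  0.738  0.948  0.014  1.549 -0.051]
twist total -0.005949270120574113
tool shift [-0.0009 -0.0561 -0.004 ] rows>= 0.8977573495708469 0.9001374527890416
tool z outward -5.26 deg, left 1.40 deg r 0.6873
```

Call:
{"method": "carry_out", "body": {
  "targets": [
    [[0,0.05,-0.015],0],
    [[0,0.04,-0.01],0],
    [[0,0.03,-0.01],0]
  ]
}}

```text
time: 11.22
tool_pos: [0.7426, 0.2869, 0.2044]
tool_rot: [-3.026, -0.02, 1.882]
contact_force: [1.1, 0.1, 0.9]
opening: 0.0914
```

```bash
python3 - <<'E'
from h import *
to([.5865,.235,.2],np.radians(108)); tilt()
E
```

```text
t 11.22 pos [0.7426 0.2869 0.2044] rot [-3.0257 -0.0201  1.8823] q [ 0.267  1.11   0.148  0.016  2.    -0.04 ]
twist total -0.0026078805694256246
tool shift [-0.0017 -0.1629  0.0234] rows>= 2.6061313538155155 2.633039034859798
tool z outward -6.56 deg, left 1.52 deg r 0.7961
```

Call:
{"method": "carry_out", "body": {
  "targets": [
    [[0,0.05,0],0],
    [[0,0.05,0],0]
  ]
}}

```text
time: 11.48
tool_pos: [0.7738, 0.2951, 0.1673]
tool_rot: [-3.073, -0.024, 1.885]
contact_force: [-0.2, -0.9, -0.4]
opening: 0.0921
```

```bash
python3 - <<'E'
from h import *
to([.5865,.235,.2],np.radians(108)); tilt()
E
```

```text
t 11.47 pos [0.7738 0.2951 0.1673] rot [-3.0731 -0.0238  1.8847] q [ 0.264  1.2    0.043  0.022  1.968 -0.043]
twist total -0.00027365998559325533
tool shift [ 0.0015 -0.1985 -0.0191] rows>= 3.175760398741196 3.1905053593254284
tool z outward -3.85 deg, left 1.56 deg r 0.8282
```

Call:
{"method": "carry_out", "body": {
  "targets": [
    [[0,0.05,-0.02],0],
    [[0,0.05,-0.02],0]
  ]
}}

```text
time: 11.72
tool_pos: [0.7934, 0.298, 0.1739]
tool_rot: [-3.141, -0.027, 1.886]
contact_force: [0.3, -0.2, 0.0]
opening: 0.0914
```

```bash
python3 - <<'E'
from h import *
to([.5865,.235,.2],np.radians(108)); tilt()
E
```

```text
t 11.72 pos [0.7934 0.298  0.1739] rot [-3.1407 -0.0275  1.8862] q [ 0.259  1.194  0.038  0.029  1.912 -0.047]
twist total 0.0012409704225895268
tool shift [ 0.0051 -0.2163 -0.0258] rows>= 3.4605459493195334 3.4859524316788444
tool z outward 0.02 deg, left 1.57 deg r 0.8475
```

Call:
{"method": "carry_out", "body": {
  "targets": [
    [[0.001,-0.04,-0.005],0],
    [[0.001,-0.05,-0.005],0],
    [[0.001,-0.05,-0.005],0],
    [[0.001,-0.05,-0.005],0]
  ]
}}

```text
time: 12.22
tool_pos: [0.6424, 0.2505, 0.1954]
tool_rot: [3.128, -0.027, 1.886]
contact_force: [1.2, 0.9, 0.2]
opening: 0.0918
```

```bash
python3 - <<'E'
from h import *
to([.5865,.235,.2],np.radians(108)); tilt()
E
```

```text
t 12.22 pos [0.6424 0.2505 0.1954] rot [ 3.128  -0.0271  1.8862] q [ 0.248  0.668  1.065  0.028  1.397 -0.072]
twist total 0.0012754370367549228
tool shift [ 0.0028 -0.0579 -0.0053] rows>= 0.9263266580268575 0.9312611476562785
tool z outward 0.86 deg, left 1.51 deg r 0.6895
```

Call:
{"method": "carry_out", "body": {
  "targets": [
    [[0.001,-0.03,-0.003],0],
    [[0.001,-0.025,0],0],
    [[0,0,0],0]
  ]
}}

```text
time: 12.6
tool_pos: [0.5861, 0.2345, 0.2072]
tool_rot: [3.113, -0.026, 1.888]
contact_force: [0.5, 0.8, -0.1]
opening: 0.092
```

```bash
python3 - <<'E'
from h import *
to([.5865,.235,.2],np.radians(108)); tilt()
im=cap('wrist','w5.png')
b=cv2.imread('pics/w5.png');cv2.imwrite('pics/w5c.png',cv2.resize(b[60:345,190:440],None,fx=2,fy=2))
E
```

```text
t 12.6 pos [0.5861 0.2345 0.2072] rot [ 3.1132 -0.0265  1.8875] q [ 0.245  0.536  1.268  0.029  1.311 -0.079]
twist total 0.002563637487006165
tool shift [0.0002 0.0004 0.0072] rows>= 0.11599097944072678 0.11618267367299437
tool z outward 1.72 deg, left 1.41 deg r 0.6312
```

View pics/w5c.png

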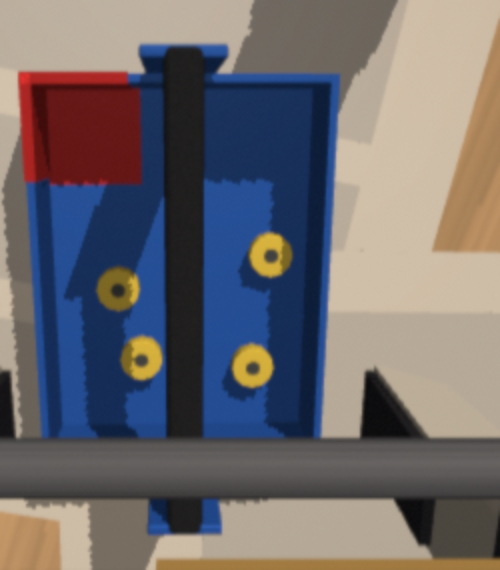

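```bash
python3 - <<'E'
from h import *
f=lambda u,v:(190+u/2-.25,60+v/2-.25)
a,b=ray('wrist',f(184,47),.106),ray('wrist',f(185,530),.106)
print(a,b,(a+b)/2,np.linalg.norm(a-b),np.degrees(np.arctan2(*(a-b)[1::-1])))
L=ray('wrist',f(20,73),.045);Rr=ray('wrist',f(340,75),.045);print(L,Rr,np.linalg.norm(L-Rr))
to([*((a+b)/2)[:2],.076],np.arctan2(*(a-b)[1::-1]))
E
```

```text
[0.55793661 0.33176125 0.106     ] [0.62184914 0.13618668 0.106     ] [0.58989287 0.23397396 0.106     ] 0.20575281853318814 108.09706217402272
[0.48796636 0.30484737 0.045     ] [0.63092307 0.35091668 0.045     ] 0.15019654617870506
t 12.65 pos [0.5873 0.2347 0.2074] rot [ 3.1119 -0.0263  1.8874] q [ 0.245  0.537  1.266  0.029  1.311 -0.079]
twist total 0.0007177601289205526
tool shift [-0.0049 -0.0016  0.1313] rows>= 2.1010427732613506 2.1026916818208106
```

Call:
{"method": "carry_out", "body": {
  "targets": [
    [[-0.002,-0.001,0.03],0],
    [[-0.002,0,0.035],0],
    [[-0.001,0,0.03],0],
    [[0,0,0.01],0]
  ]
}}

```text
time: 13.15
tool_pos: [0.5975, 0.2348, 0.1046]
tool_rot: [3.097, -0.025, 1.888]
contact_force: [0.3, -0.1, 1.1]
opening: 0.0915
```

```bash
python3 - <<'E'
from h import *
to([.5893,.234,.076],np.radians(108.1)); tilt()
E
```

```text
t 13.15 pos [0.5975 0.2348 0.1046] rot [ 3.0967 -0.0254  1.8876] q [ 0.241  0.638  1.384  0.033  1.077 -0.09 ]
twist total 0.0009110974421724372
tool shift [ 0.0011 -0.0094  0.0283] rows>= 0.4522972097211197 0.4767681842038134
tool z outward 2.65 deg, left 1.30 deg r 0.6420
```

Call:
{"method": "carry_out", "body": {
  "targets": [
    [[0.001,-0.009,0.018],0],
    [[0,0,0.009],0],
    [[0,0,0],0]
  ]
}}

```text
time: 13.52
tool_pos: [0.5932, 0.2349, 0.0785]
tool_rot: [3.091, -0.025, 1.888]
contact_force: [-0.1, -0.0, -0.0]
opening: 0.0918
```

```bash
python3 - <<'E'
from h import *
to([.5893,.234,.076],np.radians(108.1)); tilt()
E
```

```text
t 13.53 pos [0.5932 0.2349 0.0785] rot [ 3.0911 -0.0251  1.8876] q [ 0.243  0.657  1.428  0.034  1.007 -0.091]
twist total 0.0008809435842787039
tool shift [ 0.0003 -0.0041  0.0023] rows>= 0.06517538612921817 0.07537137789908255
tool z outward 2.97 deg, left 1.26 deg r 0.6380
```

Call:
{"method": "carry_out", "body": {
  "targets": [
    [[0,-0.003,0.002],0],
    [[0,0,0],0],
    [[0,0,0],0],
    [[0,0,0],0],
    [[0,0,0],0],
    [[0,0,0],0],
    [[0,0,0],0],
    [[0,0,0],0],
    [[0,0,0],0]
  ],
  "fingers": 1,
  "grip_force": 50
}}

```text
time: 14.65
tool_pos: [0.5917, 0.2343, 0.0792]
tool_rot: [3.088, -0.025, 1.888]
contact_force: [-1.2, -1.3, 5.0]
opening: 0.0161
```

```bash
python3 - <<'E'
from h import *
to([.5893,.234,.076],np.radians(108.1)); tilt(); print(monitor.observe()['contact_force'],monitor.observe()['opening'])
E
```

```text
t 14.65 pos [0.5917 0.2343 0.0792] rot [ 3.0875 -0.0248  1.8878] q [ 0.242  0.652  1.436  0.034  1.001 -0.092]
twist total 0.001059979991788751
tool shift [ 0.0004 -0.0026  0.0031] rows>= 0.049542290080745885 0.06473542787229197
tool z outward 3.18 deg, left 1.23 deg r 0.6364
[-1.15452845 -1.28726296  5.01023077] 0.01612368421415598
```

Call:
{"method": "carry_out", "body": {
  "targets": [
    [[0,0,-0.01],0],
    [[0,0,-0.02],0],
    [[0,0,-0.025],0],
    [[0,0,-0.03],0],
    [[0,0,-0.03],0],
    [[0,0,-0.03],0],
    [[0,0,-0.03],0],
    [[0,0,-0.02],0],
    [[0,0,-0.01],0],
    [[0,0,0],0]
  ]
}}

```text
time: 15.9
tool_pos: [0.5807, 0.2253, 0.2873]
tool_rot: [3.096, -0.026, 1.887]
contact_force: [0.4, 0.4, -5.0]
opening: 0.0159
```

```bash
python3 - <<'E'
from h import *
to([.5893,.234,.28],np.radians(108.1)); tilt(); print(monitor.observe()['contact_force'],monitor.observe()['opening'])
cap('wrist','w6.png'); cap('scene','s6.png')
a=cv2.imread('pics/w6.png');b=cv2.imread('pics/s6.png');cv2.imwrite('pics/ws6.png',cv2.resize(np.hstack([a,b]),(800,300)))
E
```

```text
t 15.9 pos [0.5807 0.2253 0.2873] rot [ 3.096  -0.0257  1.8872] q [ 0.232  0.466  1.168  0.03   1.465 -0.086]
twist total 0.0005429915755703618
tool shift [0.0054 0.0105 0.0079] rows>= 0.16842279322651837 0.22789375828988528
tool z outward 2.69 deg, left 1.33 deg r 0.6229
[ 0.41754685  0.41342411 -4.95223863] 0.01591409645920455
```

View pics/ws6.png

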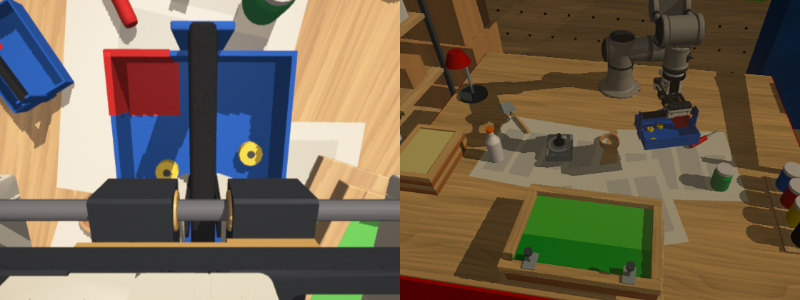

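Lifted: the discs are inside and the tote hangs clear. Next: turn the red corner inwards to face the base.

Call:
{"method": "carry_out", "body": {
  "targets": [
    [[0,0,0],-0.08],
    [[0,0,0],-0.12],
    [[0,0,0],-0.12],
    [[0,0,0],-0.12],
    [[0,0,0],-0.12],
    [[0,0,0],-0.1],
    [[0,0,0],-0.05],
    [[0,0,0],0]
  ]
}}

```text
time: 17.0
tool_pos: [0.577, 0.2245, 0.2741]
tool_rot: [3.106, -0.005, 2.62]
contact_force: [0.2, -0.5, -4.8]
opening: 0.0158
```

```bash
cat >> h.py <<'E'
def out(d,up):
    # tool shift for a move d along arm-plane outward and up
    s,R=st(); q=s['qpos'][0]; w=np.array([np.cos(q)*d,np.sin(q)*d,up]); print('shift for out/up',(R.T@w).round(4))
    # tote axes: tool y = tote x direction sign, tool x = tote y
    tx,ty=R[:,1],R[:,0]
    print('tote x up-angle %.1f  y up-angle %.1f  total %.1f'%(np.degrees(np.arcsin(tx[2])),np.degrees(np.arcsin(ty[2])),np.degrees(np.arccos(-R[2,2]))))
E
python3 - <<'E'
from h import *
to([.5893,.234,.28]); tilt(); out(.05,.01)
E
```

```text
t 17.0 pos [0.577  0.2245 0.2741] rot [ 3.1059 -0.0049  2.6197] q [ 0.232  0.478  1.183  0.03   1.46  -0.82 ]
tool shift [-0.0059  0.0146 -0.0054] rows>= 0.23327280751794255 0.2660526580069217
tool z outward 1.42 deg, left 1.50 deg r 0.6191
shift for out/up [-0.0364  0.0346 -0.009 ]
tote x up-angle 2.0  y up-angle 0.3  total 2.1
```

Call:
{"method": "carry_out", "body": {
  "targets": [
    [[-0.018,0.018,-0.005],0],
    [[-0.025,0.024,-0.008],0],
    [[-0.025,0.024,-0.008],0],
    [[-0.025,0.024,-0.008],0],
    [[-0.02,0.019,-0.006],0]
  ]
}}

```text
time: 17.62
tool_pos: [0.7304, 0.2618, 0.309]
tool_rot: [3.111, -0.01, 2.613]
contact_force: [1.7, -0.2, -3.1]
opening: 0.0154
```

```bash
python3 - <<'E'
from h import *
to([.5893,.234,.28]); tilt(); out(.05,.02)
E
```

```text
t 17.62 pos [0.7304 0.2618 0.309 ] rot [ 3.1107 -0.0103  2.6133] q [ 0.233  0.892  0.329  0.031  1.906 -0.798]
tool shift [ 0.1075 -0.096   0.0271] rows>= 1.7205825625832252 2.346796517049913
tool z outward 0.98 deg, left 1.59 deg r 0.7759
shift for out/up [-0.036   0.0351 -0.0193]
tote x up-angle 1.8  y up-angle 0.6  total 1.9
```

Now push outwards past reach, gently, to make the tool tilt.

Call:
{"method": "carry_out", "body": {
  "targets": [
    [[-0.018,0.018,0],0],
    [[-0.025,0.025,0],0],
    [[-0.03,0.03,-0.005],0],
    [[-0.03,0.03,-0.01],0]
  ]
}}

```text
time: 18.12
tool_pos: [0.7906, 0.2704, 0.2774]
tool_rot: [3.056, 0.035, 2.607]
contact_force: [0.5, 0.2, -5.0]
opening: 0.0154
```

```bash
python3 - <<'E'
from h import *
to([.5893,.234,.28]); tilt(); out(.05,.02)
E
```

```text
t 18.12 pos [0.7906 0.2704 0.2774] rot [3.0561 0.0347 2.6066] q [ 0.223  1.068  0.041  0.041  1.948 -0.797]
tool shift [ 0.1544 -0.1328 -0.0194] rows>= 2.471103747145137 3.2735314792897907
tool z outward 5.01 deg, left 1.67 deg r 0.8356
shift for out/up [-0.037   0.0359 -0.0157]
tote x up-angle 4.9  y up-angle -2.0  total 5.3
```

Call:
{"method": "carry_out", "body": {
  "targets": [
    [[-0.037,0.035,-0.016],0],
    [[-0.037,0.035,-0.016],0],
    [[-0.037,0.035,-0.016],0],
    [[-0.037,0.035,-0.016],0]
  ]
}}

```text
time: 18.62
tool_pos: [0.8352, 0.2633, 0.301]
tool_rot: [2.941, 0.134, 2.592]
contact_force: [0.5, -0.2, -5.3]
opening: 0.0157
```

```bash
python3 - <<'E'
from h import *
to([.5893,.234,.28]); tilt(); out(.05,.02)
E
```

```text
t 18.62 pos [0.8352 0.2633 0.301 ] rot [2.9412 0.1343 2.5916] q [ 0.197  1.05   0.037  0.059  1.82  -0.816]
tool shift [ 0.1954 -0.1493 -0.0357] rows>= 3.1259441754609085 3.975735170882546
tool z outward 13.67 deg, left 1.81 deg r 0.8757
shift for out/up [-0.039   0.0363 -0.0078]
tote x up-angle 11.4  y up-angle -7.7  total 13.8
```

Call:
{"method": "carry_out", "body": {
  "targets": [
    [[-0.038,0.036,-0.012],-0.05],
    [[-0.038,0.037,-0.012],-0.05],
    [[-0.037,0.037,-0.012],-0.05],
    [[-0.036,0.038,-0.01],-0.04]
  ]
}}

```text
time: 19.12
tool_pos: [0.8702, 0.2753, 0.3352]
tool_rot: [2.873, 0.291, 2.757]
contact_force: [-0.5, 0.2, -4.5]
opening: 0.0159
```

```bash
python3 - <<'E'
from h import *
to([.5893,.234,.28]); tilt(); out(.05,.02); print(monitor.observe()['opening'])
E
```

```text
t 19.12 pos [0.8702 0.2753 0.3352] rot [2.8727 0.2913 2.757 ] q [ 0.198  1.026  0.037  0.07   1.69  -1.006]
tool shift [ 0.2504 -0.1339 -0.055 ] rows>= 4.006930144910783 4.628090925695658
tool z outward 22.50 deg, left 1.62 deg r 0.9127
shift for out/up [-0.0457  0.0284  0.0004]
tote x up-angle 14.7  y up-angle -16.7  total 22.6
0.0158703598668541
```

Call:
{"method": "carry_out", "body": {
  "targets": [
    [[-0.042,0.032,-0.008],0],
    [[-0.042,0.032,-0.008],0],
    [[-0.042,0.032,-0.006],0],
    [[-0.042,0.032,-0.004],0]
  ]
}}

```text
time: 19.62
tool_pos: [0.9018, 0.2855, 0.3749]
tool_rot: [2.767, 0.405, 2.717]
contact_force: [0.3, -0.0, -5.4]
opening: 0.0158
```

```bash
python3 - <<'E'
from h import *
to([.5893,.234,.28]); tilt(); out(.05,.02); print(monitor.observe()['opening'])
im=cap('wrist','w7.png'); cap('top','t7.png')
a=cv2.imread('pics/w7.png');b=cv2.imread('pics/t7.png');cv2.imwrite('pics/ws7.png',cv2.resize(np.hstack([a,b]),(800,300)))
E
```

```text
t 19.62 pos [0.9018 0.2855 0.3749] rot [2.7673 0.4047 2.7165] q [ 0.198  1.003  0.037  0.083  1.563 -1.003]
tool shift [ 0.2795 -0.1576 -0.0796] rows>= 4.471746349911708 5.289347989614334
tool z outward 31.13 deg, left 1.56 deg r 0.9459
shift for out/up [-0.0452  0.028   0.0084]
tote x up-angle 19.6  y up-angle -23.2  total 31.2
0.015759727962250503
```

View pics/ws7.png

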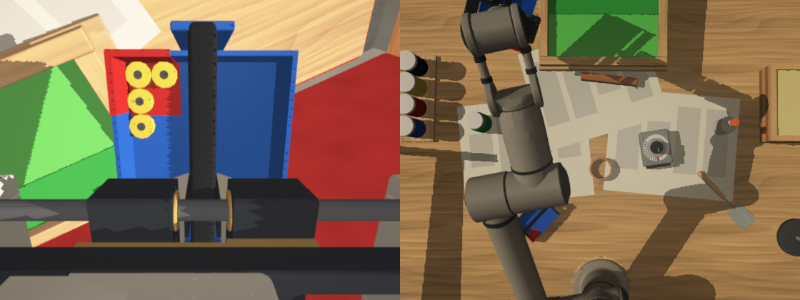

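All four discs lie in the red corner (wrist view around (125–175, 60–140)), at 31° tilt. Next: ease slightly back from the elbow limit and settle.

Call:
{"method": "carry_out", "body": {
  "targets": [
    [[0.01,-0.006,-0.002],0],
    [[0.012,-0.008,-0.002],0],
    [[0,0,0],0],
    [[0,0,0],0],
    [[0,0,0],0],
    [[0,0,0],0]
  ]
}}

```text
time: 20.48
tool_pos: [0.8789, 0.2799, 0.3629]
tool_rot: [2.768, 0.404, 2.716]
contact_force: [-0.1, 0.8, -4.8]
opening: 0.0156
```

```bash
python3 - <<'E'
from h import *
to([.5893,.234,.28]); tilt(); out(.05,.02); print(monitor.observe()['opening'],monitor.observe()['qvel'].round(4))
im=cap('wrist','w8.png'); cap('scene','s8.png')
to([.5893,.234,.28]); 
a=cv2.imread('pics/w8.png');b=cv2.imread('pics/s8.png');cv2.imwrite('pics/ws8.png',cv2.resize(np.hstack([a,b]),(800,300)))
E
```

```text
t 20.48 pos [0.8789 0.2799 0.3629] rot [2.768  0.4041 2.7159] q [ 0.197  0.849  0.395  0.085  1.361 -1.021]
tool shift [ 0.2577 -0.143  -0.0776] rows>= 4.12308867847731 4.8758619625563995
tool z outward 31.08 deg, left 1.48 deg r 0.9224
shift for out/up [-0.0452  0.028   0.0084]
tote x up-angle 19.6  y up-angle -23.2  total 31.1
0.015551356459026595 [-0.0015  0.0105 -0.0205 -0.0024  0.0058 -0.0012]
t 20.57 pos [0.8787 0.2799 0.3626] rot [2.7684 0.4037 2.7161] q [ 0.197  0.849  0.396  0.085  1.361 -1.021]
tool shift [ 0.2575 -0.1428 -0.0775] rows>= 4.119508769899573 4.871632139108204
```

View pics/ws8.png

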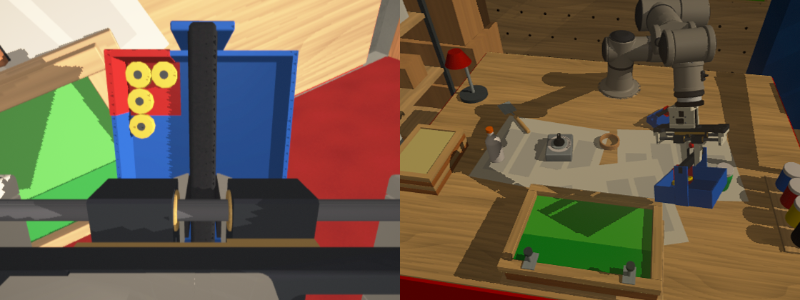

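```bash
python3 -c "
from h import *
print(order.hand_in())
s=monitor.observe();print(s['time'],s['tool_pos'],s['opening'])"
```

```text
the job is handed in; nothing more can be done
None
the job is handed in; nothing more can be done
```

I turned the knob back to its zero stop. I then lifted the large tote by its handle, turned its red corner towards the base and tilted it about 31°. The interface has no tilt command, so I got the tilt by pushing the arm outwards past its reach, which makes the tool lean. I handed in at about 20.6 s, still holding the tote in the air.

**Last checks:**
- **Knob:** its pointer lined up with the red mark in the wrist view, and the torque rose to about 0.8 N m at the stop.
- **Discs:** all four were together in the red corner in the last wrist picture. I judged by eye that the farthest was about 60 mm from the corner; I did not measure it.
- **Tilt:** taken from the gripper's pose, the tote's x axis slopes up 19.6° and its y axis down 23.2°, so the red corner is lowest.
- **Hold:** the handle was gripped at 15.6 mm. The tool was nearly still, moving 0.2–0.3 mm in about 0.1 s.
- **Bystanders:** they looked unmoved in the pictures, but I did not measure them.

**Doubt:** while I pushed at the reach limit, the elbow joint read 0.037–0.038 against its stated lower limit of 0.04. No fault was reported. I backed it off to 0.396 before handing in.

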